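# Lock the blue stop plug into the water coupling

## Robot

A 6-joint arm with a two-finger parallel gripper is mounted at the origin on a cart in front of the work surface, level with it; the furniture and walls round the work are solid. World frame = base frame: x ahead of the robot, y to its left, z up, the work surface at z = 0. Lengths are in m, angles in rad, forces in N, time in s.
With the tool pointing down it reaches from about 0.325 to 0.925 m from the base axis. Payload 3.1 kg.
Tool frame: the origin (TCP) lies midway between the tips of the shut fingers; the grasp point (between the pads) lies 19 mm behind it; z points along the fingers, x is the direction in which the jaws open and shut, and the axes are right-handed (so a half turn about z gives the same grasp; the last joint's range is limited). The gripper opens to 85 mm and grips with 20 to 120 N. Pads are 22 mm wide; open, the fingers measure 114 mm over their backs; the gripper's body (76 mm by 85 mm) begins 54 mm behind the grasp point. The pads swing forward as they close: fully open they stand 13 mm farther back than shut.
Start: joints at [-0.837, 0.217, 1.613, -0, 1.311, -0.112], TCP at [0.468, -0.414, 0.231] pointing down, gripper open.
Joint ranges: [-2.75, 2.75], [-0.78, 2.1], [0.31, 2.55], [-1.13, 4.27], [0.13, 2.63], [-2.58, 2.58]. Speed limits (rad/s): [2.79, 2.79, 3.14, 3.14, 3.14, 3.14].

## Interface

Orientations are given as [roll, pitch, yaw] about the fixed x, y, z axes, in that order (R = Rz(yaw) Ry(pitch) Rx(roll)).
In Python, from cell import * gives the robot as it stands. The module is installed in compiled form; this text tells all that it offers.
- The arm moves only by the tool play_rows, never from a script. Its argument "commands" is a list of rows, each a list of 7 numbers: the shift along the tool's x, y, z in m, then the turn, a rotation vector about the tool's x, y, z in rad, then the opening, from 0 (shut) to 1 (fully open). A call has 1 to 8 rows; each row is the pose to reach, as a shift and turn from the pose commanded when the call began, along the tool's axes at that moment; what a row does not reach only later rows make up. A row lasts 1/10 s, in which the tool goes at most 50 mm and 8.59 degrees, less where a joint would pass 70% of its speed; a pose out of reach is approached as far as the arm can. A call with a gripper value outside its range is refused whole. The fingers move at their own pace and stop on an object; "newtons" is the grip in N (left out, the last holds). Time passes only in rows, so rows that repeat a pose let the fingers close. It gives the time, the measured TCP pose, the force and the opening at its end, in the units of the state.
- get_state(): the state, without advancing time (a new reading comes with each control period).
- read_camera(name): name is "side" or "top"; returns (picture, depth): 384x512x3 uint8, blue, green, red; 384x512 float32, m along the optical axis (not along the pixel's ray), 0 where there is no reading.
- camera_params(name): a dict with "K" (3x3 intrinsics, pixels), "position" and "orientation" of the camera in the world. Camera axes: x right, y down, z forward; pixel columns grow to the right and rows downward; lengths in m; the calibration is good to about 2 mm. A picture is of the moment at which its call begins. camera_params takes no time and is no camera call.
- sign_off(): hands the job in, once; it reports no verdict.
The state is a dict: "clock": time; "joint_pos": joint angles; "qvel": joint speeds; "effort": joint torques, N m; "position": TCP position; "orientation": TCP orientation; "contact_force": force on the tool from outside, world axes, zero at the start; "ft_torque": the same for the moment, N m; "gripper_width": finger opening in m.
Only numpy, scipy, OpenCV 4.12 (cv2) and the standard library are available. Lean on these libraries where they do the work, as an engineer would, in place of code of your own. Each camera call takes 0.05 s, during which the arm holds its last target. There are 200 camera calls.

## Task

Close off the water coupling with the blue stop plug: stand the plug nose down in the coupling's flared mouth and let go of it, then press the blue thumb paddle all the way down to draw the sleeve back so that the plug drops fully home, and let the sleeve spring back up to lock it in. Leave the red plug standing where it is.

Things in the scene. Friction and masses are not known exactly. Their poses are not given: they have to be found in the camera images.
- blue_plug_center (a point): Loose round stop plug with a blue grip, standing upright on its nose; 75 mm tall, about 0.1 kg. From below: brass nose 30 mm across, 14 mm high; neck 16 mm across, 16 mm high; ribbed blue grip 26 mm across, 45 mm high (30 to 75 mm above the nose's end). Point: on its axis, half-way up (37.5 mm); z points from nose to grip.
- red_plug_center (a point): A plug of the same shape and size with a red grip, for another outlet; it stays where it stands. Point: on its axis, half-way up. A tall brown board stands behind the plugs, beyond x = 0.57 m at the left (y 0.0 to 0.22 m), and a 180 mm tall canister to the right of the coupling: keep the gripper and wrist clear of them.
- coupling_mouth (a point): Fixed upright steel coupling; point: centre of its mouth at the rim, 70 mm up, z up, x away from the paddle. 55 mm across inside, narrowing over 14 mm of depth to a 33 mm bore. Four jaws 28 mm below the rim stop a plug (its centre is then 9.5 mm above the rim); when they open it falls by its weight to the floor 50 mm below the rim (centre 12.5 mm below the rim).
- paddle_top (a point): Centre of the top of the blue thumb paddle, 32 (coupling x) by 40 mm, 83 mm from the mouth's axis on the coupling's -x side; 72 mm up at rest. It is part of the sleeve: pressed, both go straight down, 14 mm to a stop, against a spring of 4 to 8 N; from about 10 mm on the jaws are open. Let go, it springs up and the jaws close over the plug's nose.

How it is judged:
By the outcome, as a careful person would: the job done as asked, in the order asked, and still so for the second after the job is handed in, with the robot touching nothing.
It also fails if it takes over 48 s, if anything falls off the work surface, if the arm or the gripper's body presses on something with over 40 N, if the wrist force passes 120 N, or if a joint passes its speed limit or range.

## Working session

There is one attempt and no reset: what is moved stays moved. The work goes in short steps, Python scripts to look and compute and a tool call to move; the robot and the scene stay as the last step left them, time stands still between calls to the robot, and variables do not carry over. Pictures are saved under pics/ and viewed, on a budget of 10 in all, crops included, one or two more only if the job needs it, and the job is handed in when it is done.

Besides the shell and the picture viewer there is one more tool, called after "Call:" by a JSON object that holds its "api" and its "payload". play_rows: Moves the arm, as the interface text tells. Its arguments: {"type":"object","properties":{"commands":{"type":"array"},"newtons":{"type":"number"}},"required":["commands"]}

```bash
mkdir -p pics; cat > h.py <<'E'
from cell import *
import numpy as np, cv2
from scipy.spatial.transform import Rotation as R
def cam(n):
    p=camera_params(n); o=np.array(p["orientation"],float)
    M=o if o.shape==(3,3) else (R.from_euler('xyz',o).as_matrix() if o.size==3 else R.from_quat(o).as_matrix())
    return np.array(p["K"]),np.array(p["position"]),M
def pts(n,d):
    K,t,M=cam(n); v,u=np.mgrid[:384,:512]
    r=np.stack([(u-K[0,2])/K[0,0],(v-K[1,2])/K[1,1],np.ones_like(u,float)],-1)
    return (r*d[...,None])@M.T+t
def ray(n,u,v,z):
    K,t,M=cam(n); r=M@np.array([(u-K[0,2])/K[0,0],(v-K[1,2])/K[1,1],1]); return t+r*(z-t[2])/r[2]
E
python3 - <<'E'
from h import *
print(get_state())
ims=[]
for n in("side","top"):
    print(n,camera_params(n))
    im,d=read_camera(n); np.savez(f"{n}0.npz",im=im,d=d); cv2.imwrite(f"pics/{n}0.png",im)
    P=pts(n,d); h=cv2.cvtColor(im,cv2.COLOR_BGR2HSV)
    for nm,lo,hi in(("blue",(95,100,50),(130,255,255)),("red",(0,130,60),(8,255,255))):
        m=cv2.inRange(h,lo,hi); c,l,s,_=cv2.connectedComponentsWithStats(m)
        for i in range(1,c):
            if s[i,4]>40:
                q=P[(l==i)&(d>0)]; print(nm,s[i],np.round(np.percentile(q,[3,50,97],axis=0),4).tolist() if len(q) else None)
E
```

```text
{'clock': 0.0, 'joint_pos': array([-8.37207179e-01,  2.17767065e-01,  1.61492881e+00, -3.94584320e-05,
        1.31132476e+00, -1.12209515e-01]), 'qvel': array([ 0.00182702, -0.00121163, -0.00078241, -0.0013285 , -0.00041736,
       -0.00045897]), 'effort': array([-8.94151635e-04, -3.96849418e+01, -3.03855371e+01, -1.40076199e-04,
        9.75276693e-03,  4.76036703e-06]), 'position': array([ 0.46726134, -0.41383969,  0.22996306]), 'orientation': array([-3.14135865e+00,  2.41698153e-03, -7.24987212e-01]), 'contact_force': array([ 0.78345707, -0.44339838,  0.33089154]), 'ft_torque': array([ 0.00012802, -0.04027869,  0.0015585 ]), 'gripper_width': 0.08533250275129421}
side {'K': array([[347.35570644,   0.        , 257.06266224],
       [  0.        , 347.35570644, 194.809315  ],
       [  0.        ,   0.        ,   1.        ]]), 'position': array([0.29222666, 0.7617226 , 0.41474457]), 'orientation': array([-1.95709809e+00,  1.42358317e-04, -2.90272168e+00])}
blue [293 187   9  16  63] [[0.3911, -0.2771, 0.0097], [0.4076, -0.2194, 0.0158], [0.4253, -0.1795, 0.0187]]
blue [263 188  24 
[... 1681 characters left out ...]
      [  0.        ,   0.        ,   1.        ]]), 'position': array([0.37988554, 0.01533583, 0.94055991]), 'orientation': array([-3.03410394,  0.00640243, -1.57534799])}
blue [313 191  28  40 663] [[0.421, -0.127, 0.0465], [0.4456, -0.1057, 0.069], [0.4838, -0.0913, 0.0735]]
blue [155 220  16  14 170] [[0.4136, 0.1711, 0.0653], [0.4241, 0.1824, 0.074], [0.4346, 0.1946, 0.0769]]
blue [361 223  63  26 519] [[0.3897, -0.2904, 0.0115], [0.4082, -0.2361, 0.0159], [0.4283, -0.182, 0.0193]]
red [362  75  25  26 322] [[0.6673, -0.2276, 0.0274], [0.6869, -0.2086, 0.033], [0.7089, -0.1864, 0.036]]
red [215 159  14  16 159] [[0.5217, 0.0672, 0.0607], [0.5318, 0.0773, 0.0737], [0.5429, 0.088, 0.0767]]
```

View pics/side0.png

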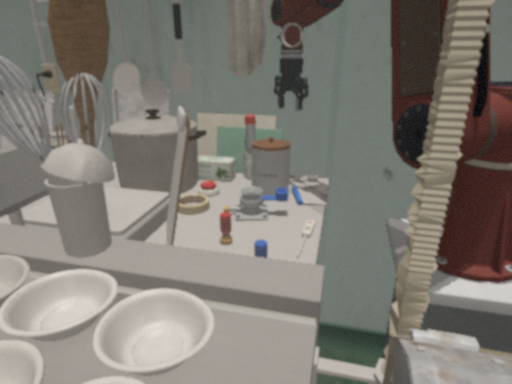

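View pics/top0.png

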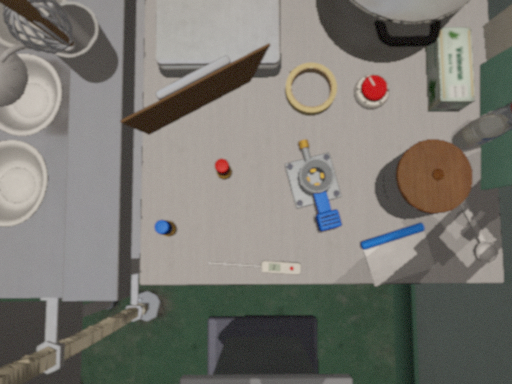

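Side view: blue plug at about (261,248), partly hidden by the ledge; red plug (226,226); coupling (252,200). Top view: blue plug (162,227), red plug (222,167), coupling mouth (316,176), paddle (328,219), canister (435,176), board (200,90).

```bash
python3 - <<'E'
from h import *
for n in("side","top"):
    z=np.load(n+"0.npz"); im,d=z["im"],z["d"]; P=pts(n,d); h=cv2.cvtColor(im,cv2.COLOR_BGR2HSV)
    m=(cv2.inRange(h,(95,100,50),(130,255,255))>0)&(d>0)
    def near(x,y,r): return (np.hypot(P[...,0]-x,P[...,1]-y)<r)&(d>0)
    q=P[m&near(.424,.182,.03)]; t=q[q[:,2]>.0715]
    print(n,"plug top",len(t),t.mean(0),t.min(0),t.max(0))
    # colour-mask centroid, ray onto z=.075
    v,u=np.nonzero(m&near(.424,.182,.03)&(P[...,2]>.0715)); (cu,cv_),r=cv2.minEnclosingCircle(np.stack([u,v],1).astype(np.float32)); print("  circ ray",ray(n,cu,cv_,.075),r)
    q=P[m&near(.45,-.108,.05)]; t=q[q[:,2]>.067]; print(" paddle",len(t),t.mean(0),t.min(0),t.max(0),cv2.minAreaRect((t[:,:2]*1000).astype(np.float32)))
    t=P[near(.53,-.09,.05)&~m&(P[...,2]>.064)&(P[...,2]<.08)]
    print(" rim",len(t),t.mean(0),t.min(0),t.max(0))
    if len(t)>10:
        A=np.c_[2*t[:,:2],np.ones(len(t))]; s=np.linalg.lstsq(A,(t[:,:2]**2).sum(1),rcond=None)[0]; print("  fit",s[:2],np.sqrt(s[2]+s[0]**2+s[1]**2))
    print(" surf",np.median(P[near(.42,.0,.04)][:,2]))
    for x in(.36,.424,.5):
        print(x,[(y,round(float(np.max(P[near(x,y,.01)][:,2],initial=-1)),3)) for y in(.12,.15,.22,.24,.26,.28,.3,.33)])
im=np.load("top0.npz")["im"]
a=cv2.resize(im[135:245,270:380],(550,550),interpolation=cv2.INTER_CUBIC); 
cv2.imwrite("pics/c1.png",a)
E
```

```text
side plug top 54 [0.42472144 0.18942963 0.07429299] [0.41548729 0.17902675 0.07150933] [0.43441455 0.19655915 0.07628769]
  circ ray [0.42442571 0.19101275 0.075     ] 4.743516445159912
 paddle 61 [ 0.43575669 -0.10398124  0.07141326] [ 0.42146439 -0.12305461  0.06716474] [ 0.45286419 -0.0909333   0.07426029] ((436.4227600097656, -106.77019500732422), (26.89301300048828, 30.331483840942383), 13.671075820922852)
 rim 118 [ 0.51714625 -0.09666787  0.06790511] [ 0.48661726 -0.12303635  0.06405146] [ 0.54564072 -0.059442    0.0713246 ]
  fit [ 0.51571419 -0.09104871] 0.027635449572195093
 surf 0.00019407314954728028
0.36 [(0.12, 0.001), (0.15, -1.0), (0.22, -1.0), (0.24, -1.0), (0.26, 0.089), (0.28, 0.088), (0.3, 0.089), (0.33, 0.089)]
0.424 [(0.12, 0.001), (0.15, -1.0), (0.22, -1.0), (0.24, -1.0), (0.26, 0.088), (0.28, 0.089), (0.3, 0.089), (0.33, 0.088)]
0.5 [(0.12, 0.002), (0.15, -1.0), (0.22, -1.0), (0.24, -1.0), (0.26, 0.088), (0.28, 0.088), (0.3, 0.089), (0.33, 0.089)]
top plug top 146 [0.42469469 0.18282258 0.07433942] [0.41348231 0.17135457 0.07159731] [0.43640719 0.19502211 0.07
[... 177 characters left out ...]
9042076  0.07540317] ((435.7561950683594, -111.12494659423828), (31.188034057617188, 38.002708435058594), 13.672791481018066)
 rim 399 [ 0.51760415 -0.09208939  0.06762156] [ 0.48542188 -0.12258384  0.06403071] [ 0.54680492 -0.06151621  0.07219468]
  fit [ 0.5161869  -0.09180584] 0.027625057413323374
 surf -0.0008555479751897188
0.36 [(0.12, 0.003), (0.15, 0.004), (0.22, 0.004), (0.24, 0.003), (0.26, 0.092), (0.28, 0.092), (0.3, 0.091), (0.33, 0.09)]
0.424 [(0.12, 0.004), (0.15, 0.003), (0.22, 0.003), (0.24, 0.003), (0.26, 0.09), (0.28, 0.09), (0.3, 0.09), (0.33, 0.091)]
0.5 [(0.12, 0.002), (0.15, 0.003), (0.22, 0.002), (0.24, 0.002), (0.26, 0.089), (0.28, 0.091), (0.3, 0.09), (0.33, 0.089)]
```

View pics/c1.png

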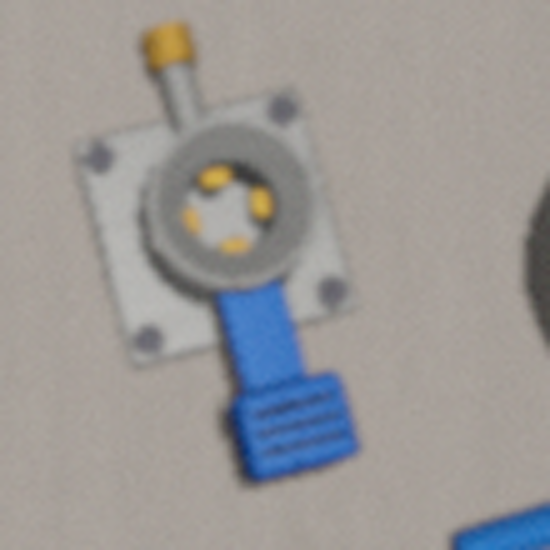

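The crop shows the mouth at top-view pixel (316,177) and the paddle at (329,220), with the jaws closed. The mouth-to-paddle distance measures 82.7 mm, against 83 mm in the text. I'll move over the plug now, with the jaws along world x.

```bash
cat > go.py <<'E'
# usage: go.py x y z [yaw] : row to reach a tool-down pose
import sys
from h import *
s=get_state(); a=[float(v) for v in sys.argv[1:]]; M=R.from_euler('xyz',s["orientation"])
T=R.from_euler('xyz',[np.pi,0,a[3] if len(a)>3 else 0])
print("t",round(s["clock"],2),"pos",s["position"].round(4),"rpy",s["orientation"].round(4),"F",s["contact_force"].round(2),"w",round(s["gripper_width"],4))
print("row",(M.inv().apply(np.array(a[:3])-s["position"])).round(4),(M.inv()*T).as_rotvec().round(4))
E
python3 go.py .4247 .183 .2
```

```text
t 0.1 pos [ 0.4673 -0.4139  0.2301] rpy [-3.1413e+00  2.3000e-03 -7.2500e-01] F [ 0.58 -0.44 -0.38] w 0.0856
row [-0.4277 -0.4185  0.0311] [-0.0011  0.0021 -0.725 ]
```

Call:
{"api": "play_rows", "payload": {"commands": [[-0.1, -0.1, 0, 0, 0, -0.25, 1], [-0.428, -0.418, 0, 0, 0, -0.725, 1], [-0.428, -0.418, 0, 0, 0, -0.725, 1], [-0.428, -0.418, 0, 0, 0, -0.725, 1], [-0.428, -0.418, 0, 0, 0, -0.725, 1], [-0.428, -0.418, 0, 0, 0, -0.725, 1], [-0.428, -0.418, 0, 0, 0, -0.725, 1], [-0.428, -0.418, 0, 0, 0, -0.725, 1]]}}

```text
clock: 0.9
position: [0.4383, -0.0136, 0.231]
orientation: [-3.141, 0.0, -0.001]
contact_force: [0.9, 0.5, -0.1]
gripper_width: 0.0857
```

```bash
python3 go.py .4247 .183 .15
```

```text
t 0.9 pos [ 0.4383 -0.0136  0.231 ] rpy [-3.1414e+00  1.0000e-04 -6.0000e-04] F [ 0.88  0.49 -0.06] w 0.0857
row [-0.0137 -0.1966  0.081 ] [-0.0002  0.0001 -0.0006]
```

Call:
{"api": "play_rows", "payload": {"commands": [[-0.014, -0.197, 0.08, 0, 0, 0, 1], [-0.014, -0.197, 0.08, 0, 0, 0, 1], [-0.014, -0.197, 0.08, 0, 0, 0, 1], [-0.014, -0.197, 0.08, 0, 0, 0, 1], [-0.014, -0.197, 0.08, 0, 0, 0, 1], [-0.014, -0.197, 0.08, 0, 0, 0, 1], [-0.014, -0.197, 0.08, 0, 0, 0, 1], [-0.014, -0.197, 0.08, 0, 0, 0, 1]]}}

```text
clock: 1.7
position: [0.4261, 0.1803, 0.1521]
orientation: [3.141, -0.002, -0.002]
contact_force: [0.6, -0.5, 0.6]
gripper_width: 0.0856
```

```bash
python3 go.py .4247 .183 .036; python3 - <<'E'
from h import *
im,d=read_camera("top"); P=pts("top",d)
cv2.imwrite("pics/t1.png",cv2.resize(im[130:300,80:300],None,fx=3,fy=3,interpolation=cv2.INTER_CUBIC))
E
```

```text
t 1.7 pos [0.4261 0.1803 0.1521] rpy [ 3.1414e+00 -1.5000e-03 -1.8000e-03] F [ 0.62 -0.47  0.62] w 0.0856
row [-0.0016 -0.0027  0.1161] [ 0.0002 -0.0015 -0.0018]
```

View pics/t1.png

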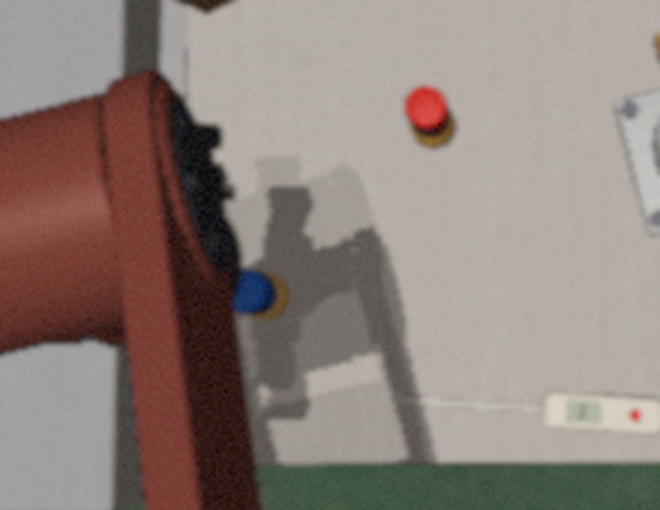

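The gripper hangs over the blue plug (crop 255,292) and the red plug is clear (427,108). Descending.

Call:
{"api": "play_rows", "payload": {"commands": [[-0.001, -0.002, 0.03, 0, 0, 0, 1], [-0.001, -0.002, 0.06, 0, 0, 0, 1], [-0.001, -0.002, 0.085, 0, 0, 0, 1], [-0.001, -0.002, 0.105, 0, 0, 0, 1], [-0.001, -0.002, 0.115, 0, 0, 0, 1], [-0.001, -0.002, 0.115, 0, 0, 0, 1], [-0.001, -0.002, 0.115, 0, 0, 0, 1]]}}

```text
clock: 2.45
position: [0.4253, 0.1832, 0.0372]
orientation: [-3.141, -0.002, -0.001]
contact_force: [-0.5, -0.3, 0.5]
gripper_width: 0.0852
```

```bash
python3 go.py .4247 .183 .036; python3 - <<'E'
from h import *
im,d=read_camera("side")
cv2.imwrite("pics/s1.png",cv2.resize(im[160:290,190:320],None,fx=4,fy=4,interpolation=cv2.INTER_CUBIC))
E
```

```text
t 2.45 pos [0.4253 0.1832 0.0372] rpy [-3.1412e+00 -1.5000e-03 -1.1000e-03] F [-0.52 -0.29  0.46] w 0.0852
row [-0.0006  0.0002  0.0012] [-0.0004 -0.0015 -0.0011]
```

View pics/s1.png

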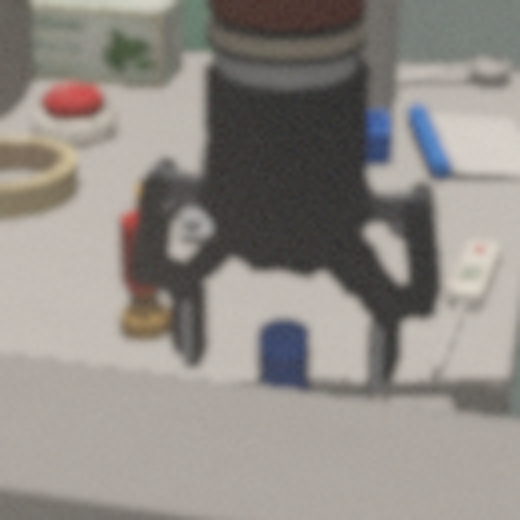

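The plug (crop 284,350) stands midway between the fingers (190,330 and 383,345). Closing.

Call:
{"api": "play_rows", "payload": {"commands": [[0, 0, 0, 0, 0, 0, 0], [0, 0, 0, 0, 0, 0, 0], [0, 0, 0, 0, 0, 0, 0], [0, 0, 0, 0, 0, 0, 0], [0, 0, 0, 0, 0, 0, 0], [0, 0, 0, 0, 0, 0, 0], [0, 0, 0, 0, 0, 0, 0], [0, 0, 0, 0, 0, 0, 0]], "newtons": 40}}

```text
clock: 3.3
position: [0.4243, 0.1836, 0.0365]
orientation: [-3.141, -0.0, 0.0]
contact_force: [-0.8, 0.3, 2.2]
gripper_width: 0.0252
```

Call:
{"api": "play_rows", "payload": {"commands": [[0, 0, 0, 0, 0, 0, 0], [0, 0, -0.01, 0, 0, 0, 0], [0, 0, -0.04, 0, 0, 0, 0], [0, 0, -0.08, 0, 0, 0, 0], [0, 0, -0.12, 0, 0, 0, 0], [0, 0, -0.12, 0, 0, 0, 0], [0, 0, -0.12, 0, 0, 0, 0]]}}

```text
clock: 4.0
position: [0.4249, 0.1837, 0.1578]
orientation: [-3.141, -0.003, 0.0]
contact_force: [0.9, 0.1, -0.6]
gripper_width: 0.025
```

```bash
python3 go.py .516 -.0915 .15; python3 - <<'E'
from h import *
im,d=read_camera("side"); P=pts("side",d); h=cv2.cvtColor(im,cv2.COLOR_BGR2HSV)
m=(cv2.inRange(h,(95,100,30),(130,255,255))>0)&(abs(P[...,0]-.4247)<.04)&(abs(P[...,1]-.185)<.03); q=P[m]; print(len(q),np.percentile(q,[3,50,97],axis=0).round(4))
cv2.imwrite("pics/s2.png",cv2.resize(im[130:270,190:330],None,fx=4,fy=4,interpolation=cv2.INTER_CUBIC))
E
```

```text
t 4.0 pos [0.4249 0.1837 0.1578] rpy [-3.1409e+00 -3.0000e-03  0.0000e+00] F [ 0.85  0.1  -0.63] w 0.025
row [0.091  0.2752 0.0079] [-0.0007 -0.003   0.    ]
84 [[0.3984 0.1796 0.1767]
 [0.4226 0.1935 0.1916]
 [0.4329 0.1968 0.1964]]
```

View pics/s2.png

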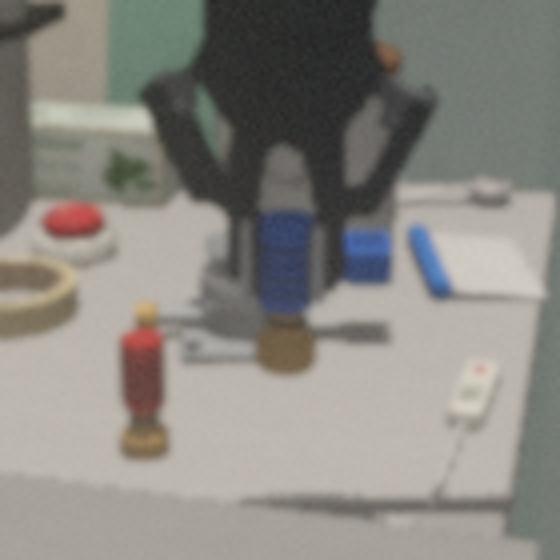

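The plug is held upright (grip at crop 285,260, nose 286,350) and the red plug is untouched. Now carrying it over the coupling.

Call:
{"api": "play_rows", "payload": {"commands": [[0.01, 0.03, 0, 0, 0, 0, 0], [0.025, 0.075, 0, 0, 0, 0, 0], [0.04, 0.12, 0, 0, 0, 0, 0], [0.055, 0.165, 0, 0, 0, 0, 0], [0.07, 0.21, 0, 0, 0, 0, 0], [0.084, 0.255, 0, 0, 0, 0, 0], [0.091, 0.275, 0.005, 0, 0, 0, 0], [0.091, 0.275, 0.005, 0, 0, 0, 0]]}}

```text
clock: 4.85
position: [0.5139, -0.0939, 0.1485]
orientation: [-3.141, 0.005, -0.004]
contact_force: [0.3, 1.2, -0.7]
gripper_width: 0.0252
```

Call:
{"api": "play_rows", "payload": {"commands": [[0, 0, 0, 0, 0, 0, 0], [0, 0, 0, 0, 0, 0, 0]]}}

```text
clock: 5.05
position: [0.5138, -0.0901, 0.1498]
orientation: [-3.14, 0.003, 0.001]
contact_force: [-0.2, 0.4, -1.4]
gripper_width: 0.0249
```

```bash
python3 go.py .516 -.0915 .095; python3 - <<'E'
from h import *
im,d=read_camera("side"); P=pts("side",d); h=cv2.cvtColor(im,cv2.COLOR_BGR2HSV)
cv2.imwrite("pics/s3.png",cv2.resize(im[130:230,200:310],None,fx=5,fy=5,interpolation=cv2.INTER_CUBIC))
E
```

```text
t 5.05 pos [ 0.5138 -0.0901  0.1498] rpy [-3.1401e+00  3.2000e-03  9.0000e-04] F [-0.15  0.4  -1.43] w 0.0249
row [0.0024 0.0015 0.0548] [-0.0015  0.0032  0.0009]
```

View pics/s3.png

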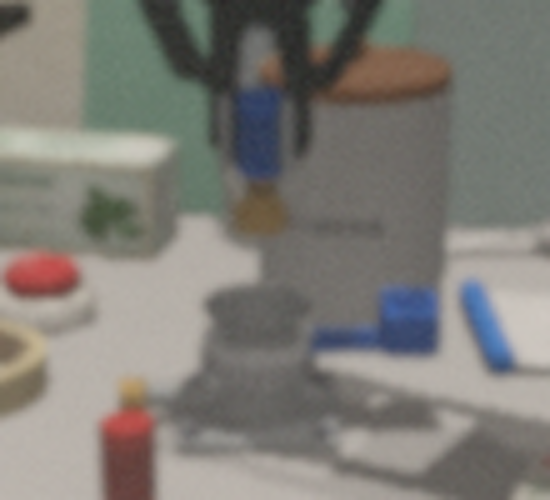

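The nose (crop 259,215) is in line over the mouth (259,303). Lowering with a small correction.

Call:
{"api": "play_rows", "payload": {"commands": [[0.002, 0.001, 0.015, 0, 0.003, 0, 0], [0.002, 0.001, 0.03, 0, 0.003, 0, 0], [0.002, 0.001, 0.042, 0, 0.003, 0, 0], [0.002, 0.001, 0.05, 0, 0.003, 0, 0], [0.002, 0.001, 0.055, 0, 0.003, 0, 0], [0.002, 0.001, 0.055, 0, 0.003, 0, 0], [0.002, 0.001, 0.055, 0, 0.003, 0, 0]]}}

```text
clock: 5.8
position: [0.5175, -0.0926, 0.0965]
orientation: [3.141, -0.003, -0.0]
contact_force: [0.3, -0.0, -0.7]
gripper_width: 0.0251
```

```bash
python3 go.py .516 -.0915 .081
```

```text
t 5.8 pos [ 0.5175 -0.0926  0.0965] rpy [ 3.1415 -0.0034 -0.    ] F [ 0.28 -0.01 -0.73] w 0.0251
row [-0.0015 -0.0011  0.0155] [ 0.0001 -0.0034 -0.    ]
```

Call:
{"api": "play_rows", "payload": {"commands": [[-0.001, -0.001, 0.002, 0, -0.002, 0, 0], [-0.001, -0.001, 0.006, 0, -0.002, 0, 0], [-0.001, -0.001, 0.01, 0, -0.002, 0, 0], [-0.001, -0.001, 0.013, 0, -0.002, 0, 0], [-0.001, -0.001, 0.013, 0, -0.002, 0, 0]]}}

```text
clock: 6.3
position: [0.5156, -0.0913, 0.0826]
orientation: [-3.141, 0.0, -0.0]
contact_force: [-0.2, 0.4, -0.3]
gripper_width: 0.0253
```

```bash
python3 go.py .516 -.0915 .080
```

```text
t 6.3 pos [ 0.5156 -0.0913  0.0826] rpy [-3.1412e+00  3.0000e-04 -0.0000e+00] F [-0.24  0.4  -0.31] w 0.0253
row [0.0004 0.0002 0.0026] [-0.0004  0.0003 -0.    ]
```

No contact force and the nose is inside the bore, so release and rise.

Call:
{"api": "play_rows", "payload": {"commands": [[0, 0, 0.002, 0, 0, 0, 0], [0, 0, 0.002, 0, 0, 0, 0.4], [0, 0, 0.002, 0, 0, 0, 1], [0, 0, 0.002, 0, 0, 0, 1], [0, 0, 0.002, 0, 0, 0, 1], [0, 0, 0.002, 0, 0, 0, 1], [0, 0, 0.002, 0, 0, 0, 1], [0, 0, 0.002, 0, 0, 0, 1]]}}

```text
clock: 7.1
position: [0.5162, -0.0915, 0.0813]
orientation: [3.142, -0.001, 0.0]
contact_force: [0.3, -0.5, -0.2]
gripper_width: 0.0855
```

Call:
{"api": "play_rows", "payload": {"commands": [[0, 0, -0.01, 0, 0, 0, 1], [0, 0, -0.04, 0, 0, 0, 1], [0, 0, -0.08, 0, 0, 0, 1], [0, 0, -0.1, 0, 0, 0, 1], [0, 0, -0.1, 0, 0, 0, 0], [-0.04, 0.01, -0.1, 0, 0, 0, 0], [-0.08, 0.02, -0.1, 0, 0, 0, 0], [-0.08, 0.02, -0.1, 0, 0, 0, 0]]}}

```text
clock: 7.9
position: [0.4302, -0.1106, 0.1781]
orientation: [-3.139, 0.007, -0.002]
contact_force: [0.5, -0.3, 0.5]
gripper_width: 0.0282
```

```bash
cat > look.py <<'E'
import sys
from h import *
im,d=read_camera("side"); P=pts("side",d); h=cv2.cvtColor(im,cv2.COLOR_BGR2HSV)
b=cv2.inRange(h,(95,100,30),(130,255,255))>0
for nm,x,y,r in(("plug",.516,-.0915,.025),("paddle",.4357,-.111,.028)):
    q=P[b&(np.hypot(P[...,0]-x,P[...,1]-y)<r)]; print(nm,len(q),np.percentile(q,[3,50,97],axis=0).round(4).tolist() if len(q) else "")
cv2.imwrite(f"pics/{sys.argv[1]}.png",cv2.resize(im[130:230,200:310],None,fx=5,fy=5,interpolation=cv2.INTER_CUBIC))
E
python3 look.py s4; python3 go.py .4357 -.111 .085
```

```text
plug 42 [[0.5068, -0.0957, 0.1054], [0.5144, -0.0819, 0.1145], [0.5229, -0.0775, 0.1178]]
paddle 73 [[0.4236, -0.1013, 0.0505], [0.4342, -0.094, 0.0619], [0.45, -0.0908, 0.0718]]
t 7.95 pos [ 0.433  -0.111   0.1792] rpy [-3.1401e+00  2.6000e-03 -1.7000e-03] F [ 0.41 -0.09  0.45] w 0.0203
row [0.003  0.0002 0.0942] [-0.0015  0.0026 -0.0017]
```

View pics/s4.png

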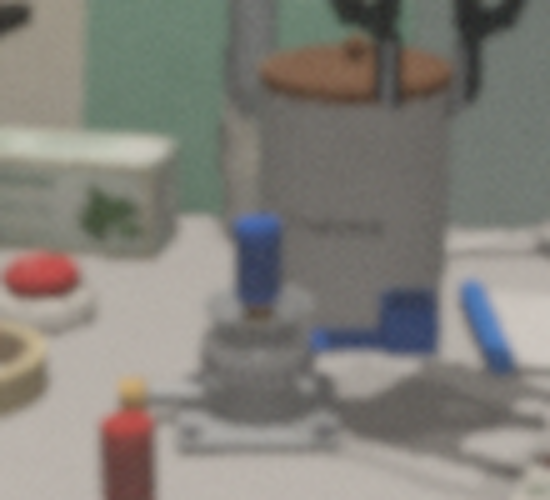

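The plug stands upright in the mouth (crop 258,260) with its top at 0.117 m, as expected. The paddle (410,320) is at rest. Now to press it with shut fingers.

Call:
{"api": "play_rows", "payload": {"commands": [[0.001, 0, 0.02, 0, 0.002, -0.002, 0], [0.002, 0, 0.05, 0, 0.002, -0.002, 0], [0.002, 0, 0.075, 0, 0.002, -0.002, 0], [0.002, 0, 0.09, 0, 0.002, -0.002, 0], [0.002, 0, 0.096, 0, 0.002, -0.002, 0], [0.002, 0, 0.096, 0, 0.002, -0.002, 0]]}}

```text
clock: 8.55
position: [0.438, -0.1111, 0.0842]
orientation: [-3.141, -0.001, 0.002]
contact_force: [0.0, -0.1, 1.9]
gripper_width: 0.0004
```

```bash
python3 go.py .4357 -.111 .058
```

```text
t 8.55 pos [ 0.438  -0.1111  0.0842] rpy [-3.1406e+00 -1.0000e-03  2.2000e-03] F [ 0.04 -0.13  1.93] w 0.0004
row [-0.0023 -0.0001  0.0262] [-0.001  -0.001   0.0022]
```

Call:
{"api": "play_rows", "payload": {"commands": [[-0.002, 0, 0.005, 0, 0, 0, 0], [-0.002, 0, 0.011, 0, 0, 0, 0], [-0.002, 0, 0.016, 0, 0, 0, 0], [-0.002, 0, 0.02, 0, 0, 0, 0], [-0.002, 0, 0.023, 0, 0, 0, 0], [-0.002, 0, 0.025, 0, 0, 0, 0], [-0.002, 0, 0.025, 0, 0, 0, 0]]}}

```text
clock: 9.25
position: [0.437, -0.1118, 0.061]
orientation: [3.141, -0.004, 0.002]
contact_force: [-2.2, 0.7, 6.2]
gripper_width: -0.0004
```

```bash
python3 go.py .4357 -.111 .056
```

```text
t 9.25 pos [ 0.437  -0.1118  0.061 ] rpy [ 3.1411e+00 -4.1000e-03  2.0000e-03] F [-2.19  0.7   6.2 ] w -0.0004
row [-0.0013 -0.0008  0.005 ] [ 0.0005 -0.0041  0.002 ]
```

Against the spring (6 N) and not yet at the stop; pressing on in small steps.

Call:
{"api": "play_rows", "payload": {"commands": [[0, 0, 0.002, 0, 0, 0, 0], [0, 0, 0.003, 0, 0, 0, 0], [0, 0, 0.004, 0, 0, 0, 0], [0, 0, 0.004, 0, 0, 0, 0], [0, 0, 0.004, 0, 0, 0, 0]]}}

```text
clock: 9.75
position: [0.4371, -0.1119, 0.0579]
orientation: [3.141, -0.003, 0.002]
contact_force: [-2.7, 1.2, 11.2]
gripper_width: 0.0004
```

```bash
python3 go.py .4357 -.111 .056; python3 look.py s5
```

```text
t 9.75 pos [ 0.4371 -0.1119  0.0579] rpy [ 3.1412e+00 -3.5000e-03  2.1000e-03] F [-2.71  1.19 11.21] w 0.0004
row [-0.0014 -0.0009  0.0019] [ 0.0004 -0.0035  0.0021]
plug 35 [[0.5064, -0.0946, 0.0858], [0.5137, -0.0822, 0.0936], [0.52, -0.0781, 0.0963]]
paddle 69 [[0.4231, -0.0978, 0.0362], [0.4337, -0.0938, 0.0455], [0.4445, -0.0899, 0.0569]]
```

At the stop (11 N, paddle down 14 mm) and the plug has dropped 22 mm. Releasing the paddle.

Call:
{"api": "play_rows", "payload": {"commands": [[0, 0, 0, 0, 0, 0, 0], [0, 0, -0.006, 0, 0, 0, 0], [0, 0, -0.015, 0, 0, 0, 0], [0, 0, -0.03, 0, 0, 0, 0], [0, 0, -0.07, 0, 0, 0, 0], [0, 0, -0.12, 0, 0, 0, 0], [0, 0, -0.15, 0, 0, 0, 0], [0, 0, -0.15, 0, 0, 0, 0]]}}

```text
clock: 10.6
position: [0.4395, -0.113, 0.2121]
orientation: [3.137, -0.014, 0.002]
contact_force: [-0.9, 0.4, 0.3]
gripper_width: 0.0002
```

Call:
{"api": "play_rows", "payload": {"commands": [[0, 0, 0, 0, 0, 0, 0], [0, 0, 0, 0, 0, 0, 0], [0, 0, 0, 0, 0, 0, 0]]}}

```text
clock: 10.9
position: [0.4344, -0.1109, 0.2041]
orientation: [-3.14, 0.001, 0.002]
contact_force: [-0.4, 0.1, 0.0]
gripper_width: -0.0002
```

```bash
python3 go.py .4357 -.111 .2; python3 look.py s6
```

```text
t 10.9 pos [ 0.4344 -0.1109  0.2041] rpy [-3.1399e+00  9.0000e-04  1.9000e-03] F [-0.45  0.13  0.03] w -0.0002
row [0.0013 0.0001 0.004 ] [-0.0017  0.0009  0.0019]
plug 35 [[0.5051, -0.0938, 0.0853], [0.5137, -0.0838, 0.0932], [0.5202, -0.0792, 0.0964]]
paddle 70 [[0.4236, -0.0983, 0.0507], [0.4343, -0.0936, 0.0609], [0.445, -0.0898, 0.0718]]
```

View pics/s6.png

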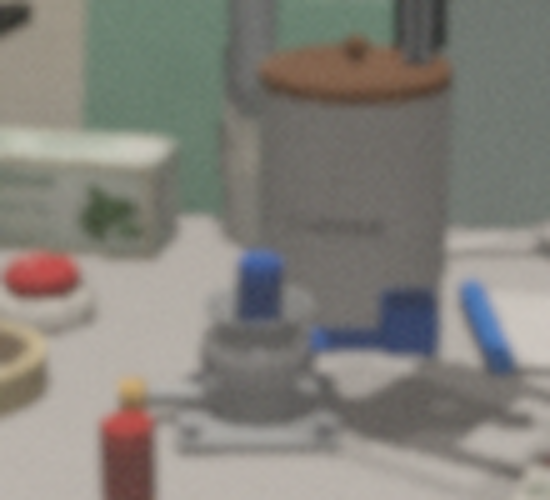

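The plug sits low in the coupling (crop 260,285), the paddle is back up (410,320), and the red plug still stands. The gripper is clear.

```bash
python3 -c "
from cell import *
print(sign_off())"
```

```text
the job is handed in; nothing more can be done
None
```

The blue plug is home in the coupling and the paddle is back at rest, so the sleeve should have locked it in. I handed the job in at about 11 s of the 48 s allowed.

I stood the plug nose down in the mouth and let go. Then I pressed the paddle 14 mm to its stop, reading about 11 N, let it spring back, and lifted the gripper clear.

Last checks, from the side camera after the release:
- **Plug:** its top went from about 0.117 m to about 0.095 m. That is a 22 mm drop, matching the text, and it stayed there once the sleeve came back up.
- **Paddle:** its top returned to 0.072 m, the rest height.
- **Red plug:** it still stands, judged by eye in the last picture; I did not measure its position again.
- **Gripper:** it was at 0.20 m with no contact force beyond noise.

I did not pull on the plug to test the lock, since that would have disturbed it. None of the checks I made failed or disagreed.

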